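# Size a coat toggle in the tapered gauge and sort it

## Task

Find out which size the coat toggle on the cork mat is: put it lengthwise into the mouth of the tapered gauge and slide it in until it wedges firmly between the jaws, and see whether its front end has stopped at the single, double or triple line. Then take it out and leave it lying flat and lengthwise in the bay of the sorting tray marked with that number of lines. Leave the two toggles in the dish and everything else on the bench as they are.

Things in the scene. Friction and masses are not known exactly. Their poses are not given: they have to be found in the camera images.
- toggle_p: a dark-wood coat toggle: a round rod 80 mm long with 3 mm chamfers at both ends and a shallow cord groove round its middle. The three toggles differ only in thickness, 22, 18 or 14 mm; which is which is for the gauge to tell, and any of them may be the one on the mat. 10 to 40 g, loose. Origin at its centre, half its thickness above what it lies on; x is its long axis, both ends alike
- toggle_q: a dark-wood coat toggle: a round rod 80 mm long with 3 mm chamfers at both ends and a shallow cord groove round its middle. The three toggles differ only in thickness, 22, 18 or 14 mm; which is which is for the gauge to tell, and any of them may be the one on the mat. 10 to 40 g, loose. Origin at its centre, half its thickness above what it lies on; x is its long axis, both ends alike
- toggle_r: a dark-wood coat toggle: a round rod 80 mm long with 3 mm chamfers at both ends and a shallow cord groove round its middle. The three toggles differ only in thickness, 22, 18 or 14 mm; which is which is for the gauge to tell, and any of them may be the one on the mat. 10 to 40 g, loose. Origin at its centre, half its thickness above what it lies on; x is its long axis, both ends alike
- mat: a cork mat, 90 by 112 mm and 4 mm thick, fixed to the bench. The toggle to be sized lies on it, alone. Origin: centre of its underside
- dish: a shallow aluminium dish, 140 by 114 mm, floor 4 mm thick, rim 16 mm high, fixed to the bench. The other two toggles lie in it. Origin: centre of its underside
- gauge: the sizing gauge, fixed to the bench: a level pale-wood board 170 (x) by 110 (y) by 10 mm, on which two steel jaws, 16 mm high above the board, 62 mm long and about 30 mm wide, form a tapered slot along x, open above. Before the jaws the board is a bare apron (x -85 to +15 mm). Origin: centre of the board's underside; x points along the slot from its wide mouth to its narrow end
- gauge_mouth (a point): middle of the slot's mouth, on the board's top face (10 mm above the bench), level with the jaws' front ends; axes as the gauge's. Along x the slot narrows at 45 degrees from 40 to 24 mm over the first 8 mm, then evenly by 1 mm for each 4 mm, to 10.5 mm at its end, x = 62 mm. A wedged toggle holds by friction; a pull of a few newtons back along the slot frees it
- line1 (a point): on the slot's middle at the jaws' tops (26 mm above the bench), beside the single line scribed across both jaws, 19 mm in from the mouth: the front end of a 22 mm toggle stops here, within some 4 mm, its centre then 21 mm before the mouth. An end that has only caught on the 45-degree faces of the mouth stops 10 mm or more short of this and needs straightening or a firmer push
- line2 (a point): the same for the double line, 35 mm in: an 18 mm toggle stops here, its centre 5 mm before the mouth
- line3 (a point): the same for the triple line, 51 mm in: a 14 mm toggle stops here, its centre 11 mm past the mouth and its rear 29 mm still out over the apron
- tray: the wooden sorting tray, fixed to the bench: 115 mm (x) by 272 mm (y), floor 5 mm thick, all walls and dividers 5 mm thick with their tops 19 mm above the bench; three bays side by side along y, each 105 mm (x) by 84 mm (y) inside. Pale lines inlaid in the end walls mark the bays: one line (-y end), two (middle), three (+y end). Origin: centre of its underside, z up
- bay1 (a point): centre of the floor (5 mm above the bench) of the bay marked with one line; axes as the tray's: the bay's long way is x
- bay2 (a point): the same for the bay marked with two lines (the middle one)
- bay3 (a point): the same for the bay marked with three lines
- spool: a white spool of blue thread standing between mat and dish, 42 mm in diameter, 60 mm high; loose. Origin: centre of its underside
- spool2: a white spool of pale thread, the same size, standing; loose
- weight: a brass pattern weight with a knob, 66 mm in diameter, 48 mm high; loose
- chalk: a flat slab of tailor's chalk, 60 by 45 by 8 mm; loose
- clapper: a wooden pressing block, 180 by 65 by 40 mm; loose
- shears: tailor's shears lying flat, about 280 mm long, 14 mm high; loose
Mind the look-alikes: they are no part of the job. What is shaped like the toggle_p but blue, orange or pink is not meant.

How it is judged:
By the outcome, as a careful person would: the job done as asked, in the order asked, and still so for the second after the job is handed in, with the robot touching nothing.
It also fails if it takes over 61 s, if anything falls off the work surface, if the arm or the gripper's body presses on something with over 40 N, if the wrist force passes 120 N, or if a joint passes its speed limit or range.

## Robot

A 7-joint arm with a two-finger parallel gripper is mounted at the origin on the work surface. World frame = base frame: x ahead of the robot, y to its left, z up, the work surface at z = 0. Lengths are in m, angles in rad, forces in N, time in s.
With the tool pointing down it reaches from about 0.4 to 0.85 m from the base axis. Payload 10.4 kg.
Tool frame: the origin (TCP) lies between the finger pads; the fingertips stand 11 mm ahead of it and the grasp point (between the pads) lies 8 mm behind it (tip_reach is the distance from the TCP to the fingertips, in m); z points along the fingers, y is the line along which they close (so a half turn about z gives the same grasp; the last joint's range is limited). The gripper opens to 85 mm and grips with 20 to 120 N. Pads are 22 mm wide; open, the fingers measure 114 mm over their backs; the gripper's body (76 mm by 85 mm) begins 54 mm behind the grasp point. The pads swing forward as they close: fully open they stand 13 mm farther back than shut.
Start: joints at [-1.316, 0.332, -0.065, 1.46, 0.022, 1.35, -0.088], TCP at [0.171, 0.601, 0.242] pointing down, gripper open.
Joint ranges: [-2.6, 2.6], [-0.5, 2.12], [-1.47, 1.34], [0.16, 2.42], [-1.27, 4.41], [0.06, 2.06], [-2.6, 2.6]. Speed limits (rad/s): [2.22, 2.22, 2.79, 2.79, 3.14, 3.14, 3.14].

## Interface

Orientations are given as a unit quaternion [x, y, z, w].
In Python, from workcell import * gives the robot as it stands.
- The arm moves only by the shell command python3 -m inch 'ROWS' [OPENING] [FORCE]. ROWS is JSON, a list of rows, each an object with "slide": the shift along the world's x, y, z in m, a list of three; "yaw": the turn about the world's z in rad. A call has 1 to 20 rows; each row is the pose to reach, as a shift and turn from the pose commanded when the call began; what a row does not reach only later rows make up. A row lasts 1/12 s, in which the tool goes at most 41.7 mm and 7.16 degrees, less where a joint would pass 70% of its speed; a pose out of reach is approached as far as the arm can. A call with a gripper value outside its range is refused whole. OPENING is the closure in counts, from 0 (fully open) to 255 (shut), set as the call begins (- or left out, the last holds). The fingers move at their own pace and stop on an object; FORCE is the grip in N (left out, the last holds). Time passes only in rows, so rows that repeat a pose let the fingers close. It gives the time, the measured TCP pose, the force, the opening and the grip force at its end, in the units of the state.
- get_obs(): the state, without advancing time (a new reading comes with each control period).
- camera(name): name is "scene" or "top" or "wrist"; returns a dict with "frame" (384x512x3 uint8, red, green, blue), "fx", "fy", "cx", "cy" (pixels), "extrinsics" (4x4, takes a point from world to camera coordinates). Camera axes: x right, y down, z forward; pixel columns grow to the right and rows downward; lengths in m; the calibration is good to about 2 mm. A picture is of the moment at which its call begins. There is no depth.
- hand_in(): hands the job in; it is judged then, once.
The state is a dict: "clock": time; "joint_pos": joint angles; "joint_velocities": joint speeds; "tau": joint torques, N m; "position": TCP position; "ee_rot": TCP orientation; "ft_force": force on the tool from outside, world axes, zero at the start; "torque": the same for the moment, N m; "grip_width": opening from 0.0 (shut) to 1.0 (fully open); "grasp_force": force on a finger pad.
Only numpy, scipy, OpenCV 4.12 (cv2) and the standard library are available. Lean on these libraries where they do the work, as an engineer would, in place of code of your own. Each camera call takes 0.05 s, during which the arm holds its last target. There are 200 camera calls.

## Working session

There is one attempt and no reset: what is moved stays moved. The work goes in short steps, Python scripts to look and compute and a shell command to move; the robot and the scene stay as the last step left them, time stands still between calls to the robot, and variables do not carry over. Pictures are saved under pics/ and viewed, at most 10 in all, crops included, and the job is handed in when it is done.

```bash
ls; mkdir -p pics; python3 - <<'E'
from workcell import *
import cv2,numpy as np,json
o=get_obs();print({k:np.round(v,3).tolist() for k,v in o.items()})
for n in("top","scene"):
    c=camera(n);cv2.imwrite(f"pics/{n}0.png",cv2.resize(c["frame"][:,:,::-1],(768,576)))
    print(n,c["fx"],c["cx"],c["cy"],np.round(c["extrinsics"],3).tolist())
E
```

```text
pics
{'clock': 0.0, 'joint_pos': [-1.316, 0.333, -0.065, 1.461, 0.022, 1.35, -0.089], 'joint_velocities': [0.0, 0.0, 0.0, 0.0, 0.0, -0.0, -0.0], 'tau': [0.0, -62.546, 0.049, -39.158, 0.016, 0.01, -0.0], 'position': [0.171, 0.601, 0.242], 'ee_rot': [0.138, 0.99, -0.001, -0.0], 'ft_force': [-0.234, -0.417, -0.429], 'torque': [0.048, -0.014, -0.002], 'grasp_force': 0.0, 'grip_width': 1.001}
top 445.8927393010289 254.78187569782074 192.47088265315284 [[-0.026, -1.0, -0.014, 0.059], [-0.995, 0.027, -0.101, 0.592], [0.101, 0.011, -0.995, 1.025], [0.0, 0.0, 0.0, 1.0]]
scene 469.227280984866 250.89189757311328 201.3360942056663 [[0.565, 0.825, -0.013, -0.362], [0.551, -0.389, -0.738, -0.264], [-0.614, 0.41, -0.674, 1.684], [0.0, 0.0, 0.0, 1.0]]
```

View pics/top0.png

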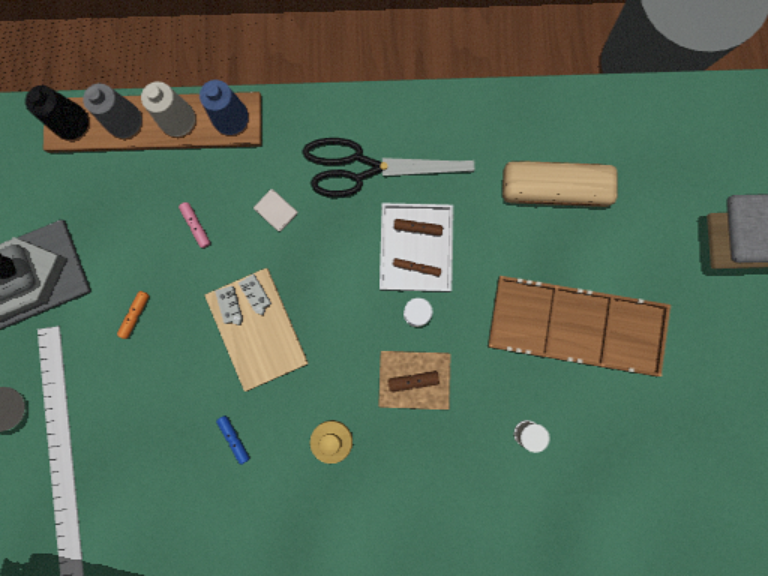

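View pics/scene0.png

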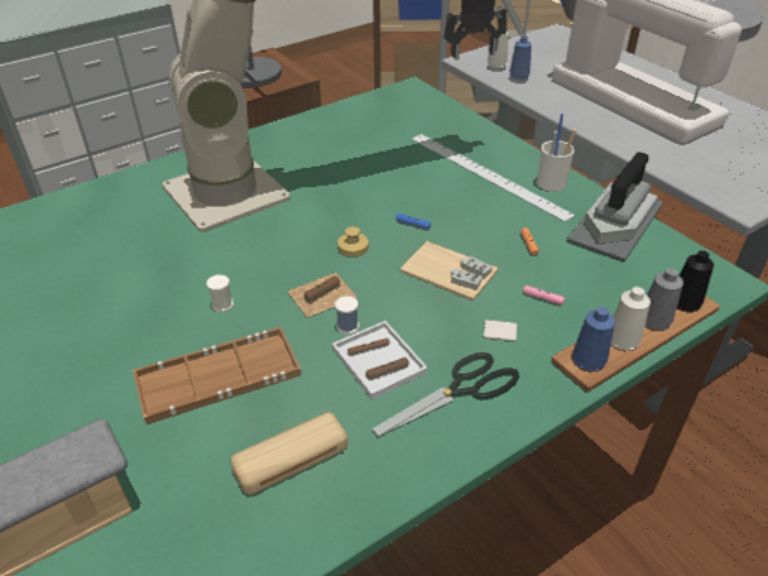

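The top view shows the toggle on the mat at (414,381), the gauge around (255,330) with its jaws at the upper end, and the tray at (578,325). The single-line marks are at the tray's right end and the triple ones at its left. The scene view agrees with this.

```bash
cat > h.py <<'E'
from workcell import *
import cv2,numpy as np
def ray(c,uv,z):
    E=np.array(c["extrinsics"]);R,t=E[:3,:3],E[:3,3]
    d=R.T@np.array([(uv[0]-c["cx"])/c["fx"],(uv[1]-c["cy"])/c["fy"],1]);o=-R.T@t
    return o+d*(z-o[2])/d[2]
def proj(c,p):
    q=np.array(c["extrinsics"])[:3]@np.append(p,1);return np.array([c["fx"]*q[0]/q[2]+c["cx"],c["fy"]*q[1]/q[2]+c["cy"]])
def rect(c,mask,z):
    cs=cv2.findContours(mask.astype(np.uint8),cv2.RETR_EXTERNAL,cv2.CHAIN_APPROX_NONE)[0]
    k=max(cs,key=cv2.contourArea)[:,0,:]
    w=np.array([ray(c,p,z)[:2] for p in k])
    r=cv2.minAreaRect((w*1000).astype(np.float32));b=cv2.boxPoints(r)
    e=[b[1]-b[0],b[2]-b[1]];e=max(e,key=np.linalg.norm)
    return np.array(r[0])/1000,r[1],np.arctan2(e[1],e[0])
E
python3 - <<'E'
from h import *
c=camera("top");f=c["frame"];hsv=cv2.cvtColor(f,cv2.COLOR_RGB2HSV);H,S,V=cv2.split(hsv)
def roi(m,x0,y0,x1,y1):
    r=np.zeros_like(m,bool);a=[int(v/1.5) for v in(x0,y0,x1,y1)];r[a[1]:a[3],a[0]:a[2]]=1;return m&r
for n,m,z in [("mat",roi(~((H>50)&(H<100)),365,340,470,420),.004),
 ("toggle",roi((V<95)&~((H>50)&(H<100)),370,345,460,420),.012),
 ("tray",roi(~((H>50)&(H<100)&(S>60)),480,262,685,385),.019),
 ("gauge",roi((~((H>50)&(H<100)&(S>60)))&(V>90),195,255,320,400),.010)]:
    print(n,rect(c,m,z))
for n,z,ps in [("board",.010,[(207,293),(268,269),(307,363),(245,390)]),("tray",.019,[(500,278),(669,306),(661,374),(490,346)])]:
    print(n,[np.round(ray(c,np.array(p)/1.5,z)[:2],4).tolist() for p in ps])
x0,y0,w,h=130,172,80,95
cv2.imwrite("pics/g.png",cv2.resize(f[y0:y0+h,x0:x0+w,::-1],None,fx=6,fy=6,interpolation=cv2.INTER_CUBIC))
E
```

```text
mat (array([ 0.44923727, -0.00348794]), (112.92837524414062, 90.17308807373047), np.float32(1.5104712))
toggle (array([ 0.44751593, -0.00145938]), (22.29518699645996, 78.1865463256836), np.float32(-1.4181799))
tray (array([ 0.52833789, -0.26600989]), (275.8445129394531, 117.33563995361328), np.float32(1.3711233))
gauge (array([0.53738538, 0.24870477]), (170.2376708984375, 112.1872787475586), np.float32(0.38983265))
board [[0.5963, 0.3263], [0.6326, 0.2273], [0.4798, 0.1664], [0.4397, 0.2656]]
tray [[0.6065, -0.1448], [0.5546, -0.4094], [0.4483, -0.3895], [0.499, -0.1243]]
```

View pics/g.png

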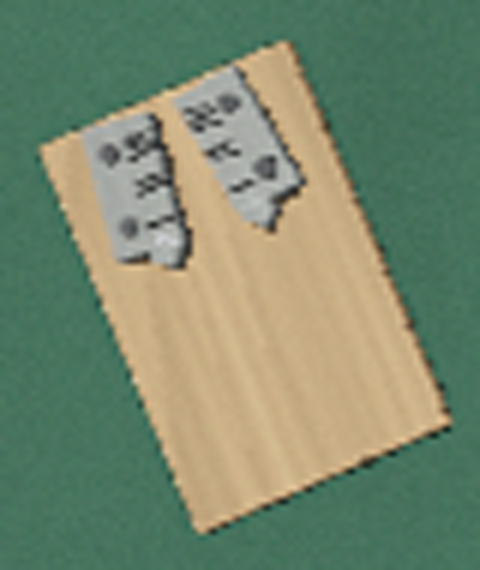

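The crop shows the gauge board with the jaws at its upper-left end and the mouth facing lower right. The jaw front tips are at about (187,265) and (272,228), and the three sets of lines are visible.

```bash
python3 -m inch '[{"slide":[0.02,-0.04,0],"yaw":-0.08},{"slide":[0.034,-0.072,-0.01],"yaw":-0.14},{"slide":[0.068,-0.144,-0.02],"yaw":-0.285},{"slide":[0.102,-0.216,-0.03],"yaw":-0.43},{"slide":[0.136,-0.288,-0.04],"yaw":-0.57},{"slide":[0.17,-0.36,-0.05],"yaw":-0.71},{"slide":[0.204,-0.432,-0.06],"yaw":-0.855},{"slide":[0.238,-0.504,-0.07],"yaw":-1.0},{"slide":[0.272,-0.576,-0.08],"yaw":-1.141},{"slide":[0.272,-0.576,-0.08],"yaw":-1.141},{"slide":[0.272,-0.576,-0.08],"yaw":-1.141},{"slide":[0.272,-0.576,-0.08],"yaw":-1.141},{"slide":[0.272,-0.576,-0.08],"yaw":-1.141},{"slide":[0.272,-0.576,-0.08],"yaw":-1.141},{"slide":[0.272,-0.576,-0.08],"yaw":-1.141},{"slide":[0.272,-0.576,-0.08],"yaw":-1.141},{"slide":[0.272,-0.576,-0.08],"yaw":-1.141},{"slide":[0.272,-0.576,-0.08],"yaw":-1.141},{"slide":[0.272,-0.576,-0.08],"yaw":-1.141},{"slide":[0.272,-0.576,-0.08],"yaw":-1.141}]' 75 40
python3 - <<'E'
from h import *
c=camera("wrist");f=c["frame"];cv2.imwrite("pics/w1.png",f[:,:,::-1])
H,S,V=cv2.split(cv2.cvtColor(f,cv2.COLOR_RGB2HSV))
for z in (.011,.013,.015):print(np.round([ray(c,(255,192),z)],3))
o=get_obs();print(np.round(o["position"],4),np.round(o["ee_rot"],3),np.round(o["joint_pos"],2))
np.save("w1.npy",f)
import pickle;pickle.dump(c,open("w1.pkl","wb"))
E
```

```text
clock: 1.82
position: [0.4431, 0.0262, 0.1623]
ee_rot: [0.651, 0.759, 0.0, -0.0]
ft_force: [-0.1, 0.1, -0.7]
grip_width: 0.703
grasp_force: 0.0
[[0.446 0.008 0.011]]
[[0.445 0.009 0.013]]
[[0.445 0.01  0.015]]
[0.4431 0.0262 0.1624] [ 0.651  0.759  0.    -0.   ] [-0.73 -0.03  0.57  2.04  0.02  1.12 -0.02]
```

View pics/w1.png

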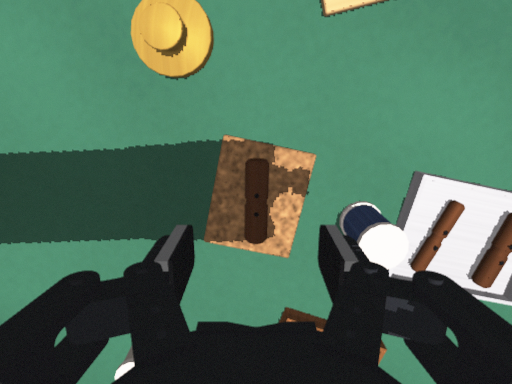

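The wrist view shows the toggle upright, from (258,159) to (256,243), centred at (257,201) and square to the fingers. The spool and dish are clear of the fingers.

```bash
python3 - <<'E'
from h import *
import pickle;c=pickle.load(open("w1.pkl","rb"))
for a,b in [((258,159),(256,243)),((245.5,200),(268,200))]:
    p,q=[ray(c,u,.013) for u in (a,b)];d=p-q;print((p+q)/2,np.linalg.norm(d),np.arctan2(d[1],d[0]))
print(np.array(proj(c,get_obs()["position"])))
t=camera("top")
for u in [(187,265),(272,228),(120,262),(303,183)]: print(ray(t,np.array(u)/6+[130,172]-.4,.026)[:2])
E
```

```text
[ 0.4488835  -0.00115869  0.013     ] 0.08428616844204159 1.7030232578451725
[0.44828511 0.00136864 0.013     ] 0.021385917035703975 -2.9879644093541677
[255.10737127 249.36805139]
[0.54443715 0.2677024 ]
[0.55817345 0.23391569]
[0.54633468 0.29426116]
[0.5756967  0.22146334]
```

```bash
python3 -m inch '[{"slide":[0.001,0,-0.03],"yaw":0},{"slide":[0.001,0,-0.06],"yaw":0},{"slide":[0.001,0,-0.09],"yaw":0},{"slide":[0.001,0,-0.115],"yaw":0},{"slide":[0.001,0,-0.13],"yaw":0},{"slide":[0.001,0,-0.14],"yaw":0},{"slide":[0.001,0,-0.144],"yaw":0},{"slide":[0.001,0,-0.144],"yaw":0},{"slide":[0.001,0,-0.144],"yaw":0}]' 75 40
python3 -m inch '[{"slide":[0,0,0],"yaw":0},{"slide":[0,0,0],"yaw":0},{"slide":[0,0,0],"yaw":0},{"slide":[0,0,0],"yaw":0},{"slide":[0,0,0],"yaw":0},{"slide":[0,0,0],"yaw":0},{"slide":[0,0,0],"yaw":0},{"slide":[0,0,0],"yaw":0}]' 255 40
```

```text
clock: 2.67
position: [0.4449, 0.0253, 0.0191]
ee_rot: [0.651, 0.759, 0.0, 0.0]
ft_force: [0.1, 0.6, 0.4]
grip_width: 0.701
grasp_force: 0.0
clock: 3.33
position: [0.4449, 0.0253, 0.0191]
ee_rot: [0.651, 0.759, 0.001, 0.0]
ft_force: [-1.4, -0.4, 7.8]
grip_width: 0.238
grasp_force: 38.7
```

```bash
python3 -m inch '[{"slide":[0,0,0.015],"yaw":0},{"slide":[0,0,0.045],"yaw":0},{"slide":[0,0,0.075],"yaw":0},{"slide":[0.002,0.012,0.09],"yaw":0.11},{"slide":[0.004,0.024,0.09],"yaw":0.22},{"slide":[0.006,0.036,0.09],"yaw":0.34},{"slide":[0.008,0.048,0.09],"yaw":0.46},{"slide":[0.01,0.06,0.09],"yaw":0.58},{"slide":[0.012,0.072,0.09],"yaw":0.7},{"slide":[0.014,0.084,0.09],"yaw":0.82},{"slide":[0.016,0.1,0.09],"yaw":0.94},{"slide":[0.018,0.118,0.09],"yaw":1.06},{"slide":[0.02,0.136,0.09],"yaw":1.18},{"slide":[0.022,0.154,0.09],"yaw":1.3},{"slide":[0.024,0.172,0.09],"yaw":1.42},{"slide":[0.0255,0.185,0.09],"yaw":1.54},{"slide":[0.0255,0.1935,0.09],"yaw":1.66},{"slide":[0.0255,0.1935,0.09],"yaw":1.76},{"slide":[0.0255,0.1935,0.09],"yaw":1.807},{"slide":[0.0255,0.1935,0.09],"yaw":1.807}]'
python3 -m inch '[{"slide":[0,0,-0.02],"yaw":0},{"slide":[0,0,-0.045],"yaw":0},{"slide":[0,0,-0.063],"yaw":0},{"slide":[0,0,-0.075],"yaw":0},{"slide":[0,0,-0.079],"yaw":0},{"slide":[0,0,-0.079],"yaw":0}]'
python3 - <<'E'
from h import *
for n in("wrist","top"):
    c=camera(n);f=c["frame"]
    if n=="wrist": cv2.imwrite("pics/w2.png",f[:,:,::-1])
o=get_obs();print(np.round(o["position"],4),np.round(o["ee_rot"],4),np.round(o["joint_pos"],2))
q=o["ee_rot"];print("axis",2*np.arctan2(q[1],q[0]))
import pickle;c=camera("wrist");pickle.dump(c,open("w2.pkl","wb"))
E
```

```text
clock: 5.0
position: [0.4699, 0.2186, 0.1085]
ee_rot: [-0.194, 0.981, 0.0, 0.0]
ft_force: [0.3, -0.3, -0.5]
grip_width: 0.24
grasp_force: 39.2
clock: 5.5
position: [0.4696, 0.2183, 0.0288]
ee_rot: [-0.192, 0.981, -0.0, -0.001]
ft_force: [-0.1, 0.1, 0.5]
grip_width: 0.237
grasp_force: 39.2
[0.4705 0.2188 0.0302] [-1.926e-01  9.813e-01  2.000e-04  5.000e-04] [-0.78  0.34  0.29  1.97 -0.13  0.85  1.54]
axis 3.5291610771739608
```

View pics/w2.png

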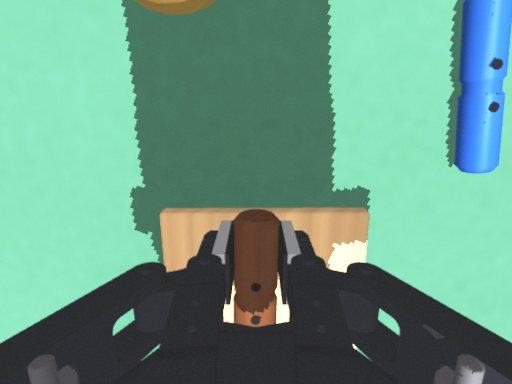

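The wrist view shows the toggle held straight, with its axis at column 256. The near board edge runs level from (162,209) to (368,209), so I'll check the lateral offset.

```bash
python3 - <<'E'
from h import *
import pickle;c=pickle.load(open("w2.pkl","rb"))
a,b=ray(c,(162,209),.010),ray(c,(368,209),.010);p=get_obs()["position"]
g=np.array([np.cos(.389),np.sin(.389)]);n=np.array([-g[1],g[0]]);m=np.array([.551,.2518])
print(a,b,np.linalg.norm(a-b),(a+b)/2,"edge normal",np.arctan2((b-a)[1],(b-a)[0])+np.pi/2)
print("lat: edge mid",n@((a+b)[:2]/2-m),"tcp",n@(p[:2]-m),"along tcp",g@(p[:2]-m),"edge",g@((a+b)[:2]/2-m))
t=ray(c,(257,212),.02);print("rear",g@(t[:2]-m),n@(t[:2]-m))
# top view: toggle & jaws
t=camera("top");f=t["frame"];x0,y0,w,h=130,172,80,95
cv2.imwrite("pics/g2.png",cv2.resize(f[y0:y0+h,x0:x0+w,::-1],None,fx=6,fy=6,interpolation=cv2.INTER_CUBIC))
s=camera("scene");u=proj(s,[.53,.24,.02]).astype(int);print(u)
cv2.imwrite("pics/s2.png",cv2.resize(s["frame"][u[1]-45:u[1]+45,u[0]-60:u[0]+60,::-1],None,fx=6,fy=6,interpolation=cv2.INTER_CUBIC))
E
```

```text
[0.47811371 0.17008104 0.01      ] [0.43782651 0.268803   0.01      ] 0.10662590805386321 [0.45797011 0.21944202 0.01      ] edge normal 3.529051520844813
lat: edge mid 0.005342348236964595 tcp 8.734201772709332e-05 along tcp -0.08682240996158083 edge -0.09835171052713956
rear -0.1004739174931917 0.0011616954703621142
[294 175]
```

View pics/s2.png

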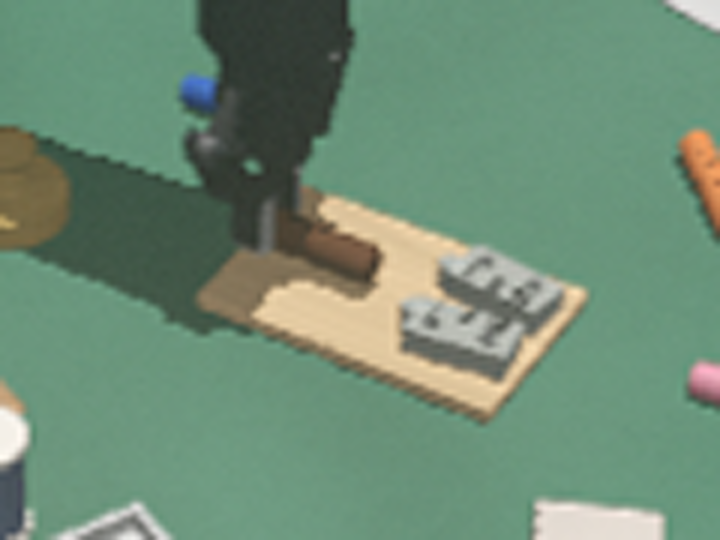

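The scene view shows the toggle on the apron, pointing towards the mouth with its front end at (375,262). The jaw tips are at (445,265) and (405,305). I'll refine the board axis with line fits.

```bash
python3 - <<'E'
from h import *
import pickle
c=camera("top");f=cv2.imread("pics/top0.png")[:,:,::-1]
H,S,V=cv2.split(cv2.cvtColor(np.ascontiguousarray(f),cv2.COLOR_RGB2HSV))
m=np.zeros(H.shape,np.uint8);m[255:400,195:320]=((~((H>45)&(H<100)&(S>60)))&(V>90))[255:400,195:320]
k=max(cv2.findContours(m,0,1)[0],key=cv2.contourArea)[:,0,:]
w=np.array([ray(c,(p+.5)/1.5-.5,.010)[:2] for p in k])
g=np.array([np.cos(.385),np.sin(.385)]);n=np.array([-g[1],g[0]]);M=np.array([.551,.2518])
X=(w-M)@g;Y=(w-M)@n
for s in(1,-1):
    q=(s*Y>45)&(X>-85)&(X<50);P=np.polyfit(X[q],Y[q],1);print("side",s,P,q.sum())
print("x range",np.percentile(X,[1,99]))
# wrist rows/cols of near board edge
c=pickle.load(open("w2.pkl","rb"));f=c["frame"]
H,S,V=cv2.split(cv2.cvtColor(f,cv2.COLOR_RGB2HSV));b=((H<30)&(V>60))
for r in (215,222,230):
    q=np.where(b[r,130:400])[0]+130;a,d=[ray(c,(u,r),.010)[:2]-M for u in(q.min()-.5,q.max()+.5)];print(r,q.min(),q.max(),a@n,d@n,a@g)
E
```

```text
Traceback (most recent call last):
TypeError: expected non-empty vector for x
```

View pics/g2.png

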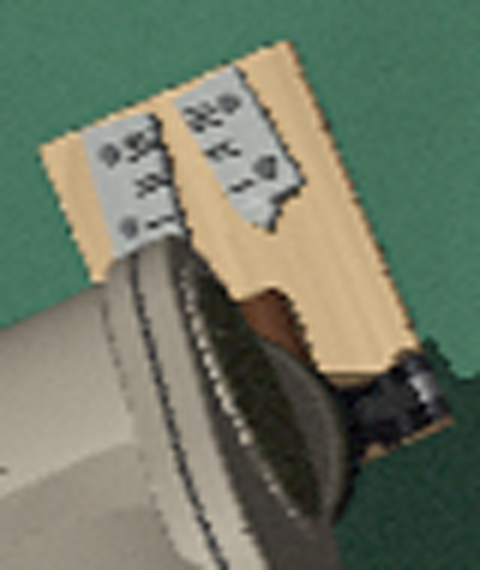

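The top view shows the toggle's front end at about (267,295), to the right of the slot centreline at about (250,296). A lateral shift is needed, so I'll quantify it.

```bash
cat > m.py <<'E'
from h import *
import pickle
c=camera("top");f=cv2.imread("pics/top0.png")[:,:,::-1]
H,S,V=cv2.split(cv2.cvtColor(np.ascontiguousarray(f),cv2.COLOR_RGB2HSV))
m=np.zeros(H.shape,np.uint8);m[255:400,195:320]=((~((H>45)&(H<100)&(S>60)))&(V>90))[255:400,195:320]
k=max(cv2.findContours(m,0,1)[0],key=cv2.contourArea)[:,0,:]
w=np.array([ray(c,(p+.5)/1.5-.5,.010)[:2] for p in k])
g=np.array([np.cos(.389),np.sin(.389)]);n=np.array([-g[1],g[0]]);M=np.array([.551,.2518])
X=(w-M)@g;Y=(w-M)@n
for s in(1,-1):
    q=(s*Y>.045)&(X>-.085)&(X<.05);P=np.polyfit(X[q],Y[q],1);print("side",s,P,q.sum())
print("x range",np.percentile(X,[1,99]))
c=pickle.load(open("w2.pkl","rb"));f=c["frame"]
H,S,V=cv2.split(cv2.cvtColor(f,cv2.COLOR_RGB2HSV));b=((H<30)&(V>60))
for r in (215,222,230):
    q=np.where(b[r,130:400])[0]+130;a,d=[ray(c,(u,r),.010)[:2]-M for u in(q.min()-.5,q.max()+.5)];print(r,q.min(),q.max(),a@n,d@n,a@g)
c=camera("top")
def up(u):return np.array(u)/6+[130,172]-.42
for nm,u,z in [("front L",(245,298),.021),("front R",(290,292),.021),("tipL",(187,265),.026),("tipR",(272,228),.026),("slot end L",(155,117),.026),("slot end R",(173,100),.026)]:
    p=ray(c,up(u),z)[:2]-M;print(nm,p@g,p@n)
E
python3 m.py
```

```text
side 1 [0.00059835 0.0578263 ] 77
side -1 [ 0.00135363 -0.05311038] 77
x range [-0.0997921   0.07175133]
215 160 367 -0.04954341868737992 0.05870936898026644 -0.0951220840347507
222 161 366 -0.04934905819554711 0.058555004876435064 -0.09120884220185999
230 161 366 -0.0497268649462526 0.058979271869743104 -0.08667516867026939
front L -0.02069938000194241 0.0020787864551107477
front R -0.02573033664141496 -0.015205764490378979
tipL 2.168045117359044e-05 0.0172286889632207
tipR -8.227013347087152e-05 -0.01924361474380944
slot end L 0.05951436359088627 0.006329388479954197
slot end R 0.06289191337692109 -0.002840418893927581
```

```bash
python3 -m inch '[{"slide":[-0.0017,0.0042,-0.0015],"yaw":0},{"slide":[-0.0017,0.0042,-0.003],"yaw":0},{"slide":[0.003,0.006,-0.003],"yaw":0},{"slide":[0.0075,0.008,-0.003],"yaw":0},{"slide":[0.012,0.01,-0.003],"yaw":0},{"slide":[0.017,0.012,-0.003],"yaw":0},{"slide":[0.0215,0.0137,-0.003],"yaw":0},{"slide":[0.0215,0.0137,-0.003],"yaw":0}]'
python3 - <<'E'
from h import *
t=camera("top");f=t["frame"];x0,y0,w,h=130,172,80,95
cv2.imwrite("pics/g3.png",cv2.resize(f[y0:y0+h,x0:x0+w,::-1],None,fx=6,fy=6,interpolation=cv2.INTER_CUBIC))
E
```

```text
clock: 6.57
position: [0.4925, 0.2326, 0.0264]
ee_rot: [-0.193, 0.981, 0.0, 0.0]
ft_force: [0.4, 0.3, -0.1]
grip_width: 0.238
grasp_force: 39.2
```

View pics/g3.png

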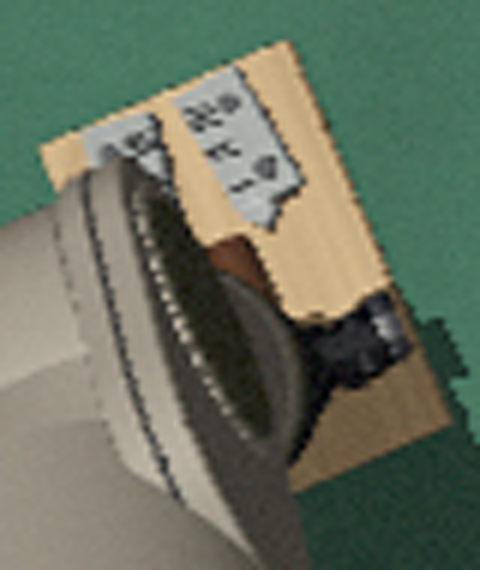

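The toggle front at about (250,236) is entering, well centred between the jaw tips with no contact force. I'll advance in small steps and watch the force.

```bash
python3 -m inch '[{"slide":[0.0023,0.001,-0.001],"yaw":0},{"slide":[0.0046,0.0019,-0.001],"yaw":0},{"slide":[0.007,0.0028,-0.001],"yaw":0},{"slide":[0.0092,0.0038,-0.001],"yaw":0},{"slide":[0.0092,0.0038,-0.001],"yaw":0}]'
python3 -m inch '[{"slide":[0.001,0.0004,0],"yaw":0},{"slide":[0.0018,0.0008,0],"yaw":0},{"slide":[0.0028,0.0011,0],"yaw":0},{"slide":[0.0028,0.0011,0],"yaw":0}]'
```

```text
clock: 7.03
position: [0.5011, 0.2363, 0.0254]
ee_rot: [-0.193, 0.981, 0.0, 0.0]
ft_force: [-0.3, 0.1, -0.2]
grip_width: 0.242
grasp_force: 39.3
clock: 7.37
position: [0.5035, 0.2373, 0.0254]
ee_rot: [-0.193, 0.981, 0.0, 0.0]
ft_force: [-0.2, 0.0, -1.3]
grip_width: 0.238
grasp_force: 39.3
```

```bash
python3 -m inch '[{"slide":[0.001,0.0004,0],"yaw":0},{"slide":[0.0018,0.0008,0],"yaw":0},{"slide":[0.0028,0.0011,0],"yaw":0},{"slide":[0.0028,0.0011,0],"yaw":0}]'
python3 -m inch '[{"slide":[0.001,0.0004,0],"yaw":0},{"slide":[0.0018,0.0008,0],"yaw":0},{"slide":[0.0028,0.0011,0],"yaw":0},{"slide":[0.0028,0.0011,0],"yaw":0}]'
```

```text
clock: 7.7
position: [0.5061, 0.2386, 0.0253]
ee_rot: [-0.193, 0.981, 0.0, -0.0]
ft_force: [-1.5, 1.8, -0.3]
grip_width: 0.237
grasp_force: 39.2
clock: 8.03
position: [0.5089, 0.2398, 0.0253]
ee_rot: [-0.193, 0.981, 0.0, -0.0]
ft_force: [-1.8, 2.3, 0.1]
grip_width: 0.241
grasp_force: 39.1
```

```bash
python3 -m inch '[{"slide":[0.0007,0.0009,0],"yaw":0},{"slide":[0.0015,0.0014,0],"yaw":0},{"slide":[0.0024,0.002,0],"yaw":0},{"slide":[0.0024,0.002,0],"yaw":0}]'
python3 -m inch '[{"slide":[0.001,0.0004,0],"yaw":0},{"slide":[0.0018,0.0008,0],"yaw":0},{"slide":[0.0028,0.0011,0],"yaw":0},{"slide":[0.0028,0.0011,0],"yaw":0}]'
```

```text
clock: 8.37
position: [0.5109, 0.2409, 0.0252]
ee_rot: [-0.193, 0.981, -0.0, -0.001]
ft_force: [-5.7, -1.0, 3.1]
grip_width: 0.24
grasp_force: 39.5
clock: 8.7
position: [0.5121, 0.2414, 0.0251]
ee_rot: [-0.193, 0.981, -0.0, -0.003]
ft_force: [-13.4, -3.1, 11.3]
grip_width: 0.236
grasp_force: 40.3
```

Axial resistance of 13 N means it is wedged, or nearly so. I'll release it and look from above.

```bash
python3 -m inch '[{"slide":[-0.0005,0,0],"yaw":0},{"slide":[-0.0005,0,0],"yaw":0},{"slide":[-0.0005,0,0],"yaw":0},{"slide":[-0.0005,0,0],"yaw":0},{"slide":[-0.0005,0,0.03],"yaw":0},{"slide":[0,0,0.06],"yaw":0},{"slide":[0.015,0.006,0.09],"yaw":0},{"slide":[0.03,0.012,0.12],"yaw":0},{"slide":[0.05,0.02,0.14],"yaw":0},{"slide":[0.065,0.0265,0.15],"yaw":0},{"slide":[0.065,0.0265,0.15],"yaw":0},{"slide":[0.065,0.0265,0.15],"yaw":0},{"slide":[0.065,0.0265,0.15],"yaw":0}]' 75
python3 - <<'E'
from h import *
import pickle
c=camera("wrist");f=c["frame"];cv2.imwrite("pics/w3.png",f[:,:,::-1]);pickle.dump(c,open("w3.pkl","wb"))
print(get_obs()["position"])
E
```

```text
clock: 9.78
position: [0.5786, 0.2684, 0.1744]
ee_rot: [-0.193, 0.981, -0.0, -0.001]
ft_force: [0.3, -0.2, -0.9]
grip_width: 0.703
grasp_force: 0.0
[0.57833951 0.26847508 0.17428693]
```

View pics/w3.png

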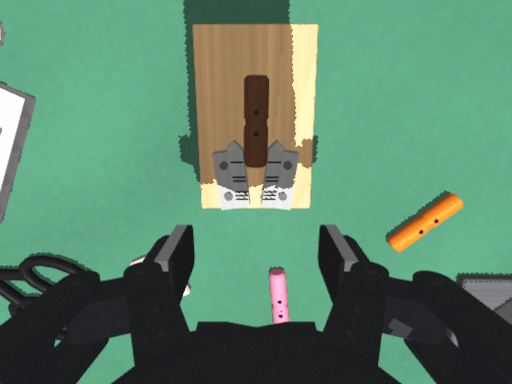

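The wrist view shows the toggle straight in the slot, from (257,76) to (257,166). The mouth tips are at row 141, the single line at row 162 and the double line at about 179, so the front is at the single line. I'll check the numbers before a confirming push.

```bash
python3 - <<'E'
from h import *
import pickle;c=pickle.load(open("w3.pkl","rb"))
g=np.array([np.cos(.389),np.sin(.389)]);n=np.array([-g[1],g[0]]);M=np.array([.551,.2518])
for nm,u,z in [("tipL",(276,141),.026),("tipR",(235,141),.026),("line1",(257,162),.026),("line2",(257,179.5),.026),("jawend",(257,209),.026),("front",(257,166.5),.021),("rear",(257,75.5),.025),("wL",(244.5,110),.021),("wR",(269.5,110),.021)]:
    p=ray(c,u,z)[:2]-M;print(nm,p@g,p@n)
p=get_obs()["position"][:2]-M;print(p@g,p@n)
E
```

```text
tipL 0.0021526593397376043 0.023674833411111085
tipR 0.002113413488771419 -0.013218689680886745
line1 0.021357425838267566 0.006576436362648322
line2 0.037918479531693826 0.006574833845097358
jawend 0.06701931545027345 0.006572017925218605
front 0.026642604962872664 0.006592567056210779
rear -0.053715280422965625 0.006587029136968942
wL -0.024861526704109387 -0.0045576120779137926
wR -0.024836968081530564 0.01775237790819168
0.03162119335139202 0.0050603912649763464
```

```bash
python3 -m inch '[{"slide":[-0.03,-0.012,-0.02],"yaw":0},{"slide":[-0.055,-0.022,-0.04],"yaw":0},{"slide":[-0.066,-0.026,-0.07],"yaw":0},{"slide":[-0.066,-0.026,-0.1],"yaw":0},{"slide":[-0.066,-0.026,-0.125],"yaw":0},{"slide":[-0.066,-0.026,-0.142],"yaw":0},{"slide":[-0.066,-0.026,-0.149],"yaw":0},{"slide":[-0.066,-0.026,-0.149],"yaw":0},{"slide":[-0.066,-0.026,-0.149],"yaw":0}]'
python3 -m inch '[{"slide":[0,0,0],"yaw":0},{"slide":[0,0,0],"yaw":0},{"slide":[0,0,0],"yaw":0},{"slide":[0,0,0],"yaw":0},{"slide":[0,0,0],"yaw":0},{"slide":[0,0,0],"yaw":0},{"slide":[0,0,0],"yaw":0}]' 255 60
python3 -m inch '[{"slide":[0.0009,0.0004,0],"yaw":0},{"slide":[0.0018,0.0008,0],"yaw":0},{"slide":[0.0028,0.0011,0],"yaw":0},{"slide":[0.0028,0.0011,0],"yaw":0}]'
```

```text
clock: 10.58
position: [0.5131, 0.2428, 0.0267]
ee_rot: [-0.193, 0.981, -0.0, -0.0]
ft_force: [-0.0, 0.1, 0.5]
grip_width: 0.708
grasp_force: 0.0
clock: 11.17
position: [0.5138, 0.2431, 0.0276]
ee_rot: [-0.193, 0.981, 0.0, 0.001]
ft_force: [-1.8, -2.0, 7.9]
grip_width: 0.229
grasp_force: 58.4
clock: 11.5
position: [0.514, 0.2431, 0.0274]
ee_rot: [-0.193, 0.981, -0.0, -0.003]
ft_force: [-16.8, -7.3, 22.6]
grip_width: 0.227
grasp_force: 59.9
```

It is firmly wedged: 18 N of push with no motion, front at the single line. So it is size 1, the 22 mm one. Now I'll pull it out.

```bash
python3 -m inch '[{"slide":[-0.005,-0.002,0],"yaw":0},{"slide":[-0.009,-0.004,0],"yaw":0},{"slide":[-0.016,-0.0068,0],"yaw":0},{"slide":[-0.026,-0.011,0.001],"yaw":0},{"slide":[-0.037,-0.0153,0.002],"yaw":0},{"slide":[-0.0465,-0.019,0.003],"yaw":0},{"slide":[-0.0465,-0.019,0.02],"yaw":0},{"slide":[-0.0465,-0.019,0.05],"yaw":0},{"slide":[-0.0465,-0.019,0.085],"yaw":0},{"slide":[-0.0465,-0.019,0.095],"yaw":0},{"slide":[-0.0465,-0.019,0.095],"yaw":0}]'
python3 -c "
from h import *
o=get_obs();q=o['ee_rot'];print(o['position'],2*np.arctan2(q[1],q[0]))"
```

```text
clock: 12.42
position: [0.4705, 0.2259, 0.1242]
ee_rot: [-0.193, 0.981, 0.001, 0.002]
ft_force: [0.0, 1.2, -0.1]
grip_width: 0.228
grasp_force: 58.6
[0.4704643  0.22588212 0.12419521] 3.5300378159499886
```

```bash
python3 -m inch '[{"slide":[0,-0.02,0],"yaw":-0.02},{"slide":[0,-0.055,0],"yaw":-0.05},{"slide":[0.001,-0.09,0],"yaw":-0.09},{"slide":[0.002,-0.125,0],"yaw":-0.13},{"slide":[0.003,-0.16,0],"yaw":-0.165},{"slide":[0.004,-0.195,0],"yaw":-0.2},{"slide":[0.005,-0.23,0],"yaw":-0.235},{"slide":[0.006,-0.265,0],"yaw":-0.27},{"slide":[0.007,-0.3,0],"yaw":-0.31},{"slide":[0.008,-0.335,0],"yaw":-0.35},{"slide":[0.009,-0.37,0],"yaw":-0.385},{"slide":[0.01,-0.405,0],"yaw":-0.42},{"slide":[0.011,-0.44,0],"yaw":-0.455},{"slide":[0.012,-0.475,0],"yaw":-0.49},{"slide":[0.013,-0.51,0],"yaw":-0.525},{"slide":[0.014,-0.545,0],"yaw":-0.56},{"slide":[0.0145,-0.565,0],"yaw":-0.58},{"slide":[0.0145,-0.575,0],"yaw":-0.586},{"slide":[0.0145,-0.575,0],"yaw":-0.586},{"slide":[0.0145,-0.575,0],"yaw":-0.586}]'
python3 -m inch '[{"slide":[0,0,-0.03],"yaw":0},{"slide":[0,0,-0.06],"yaw":0},{"slide":[0,0,-0.06],"yaw":0}]'
python3 - <<'E'
from h import *
t=camera("top");s=camera("scene");u=proj(s,[.51,-.32,.02]).astype(int);print(u)
a=cv2.resize(s["frame"][u[1]-45:u[1]+45,max(u[0]-65,0):u[0]+65,::-1],(780,540),interpolation=cv2.INTER_CUBIC);cv2.imwrite("pics/s4.png",a)
print(np.round(get_obs()["position"],4))
E
```

```text
clock: 14.08
position: [0.4833, -0.349, 0.1202]
ee_rot: [0.099, 0.995, 0.001, -0.001]
ft_force: [-0.0, 0.7, -0.1]
grip_width: 0.23
grasp_force: 58.6
clock: 14.33
position: [0.482, -0.3454, 0.0561]
ee_rot: [0.097, 0.995, 0.002, -0.004]
ft_force: [-1.5, 0.8, -1.4]
grip_width: 0.232
grasp_force: 58.6
[121 249]
[ 0.4838 -0.3481  0.0611]
```

```bash
python3 -m inch '[{"slide":[0.001,-0.001,-0.015],"yaw":0},{"slide":[0.001,-0.001,-0.026],"yaw":0},{"slide":[0.001,-0.001,-0.032],"yaw":0},{"slide":[0.001,-0.001,-0.035],"yaw":0},{"slide":[0.001,-0.001,-0.035],"yaw":0},{"slide":[0.001,-0.001,-0.035],"yaw":0}]'
```

```text
clock: 14.93
position: [0.485, -0.3511, 0.0266]
ee_rot: [0.099, 0.995, -0.0, 0.0]
ft_force: [0.1, -0.7, -0.5]
grip_width: 0.233
grasp_force: 58.6
```

```bash
python3 -m inch '[{"slide":[0,0,-0.002],"yaw":0},{"slide":[0,0,-0.0035],"yaw":0},{"slide":[0,0,-0.0035],"yaw":0},{"slide":[0,0,-0.0035],"yaw":0}]'
```

```text
clock: 15.27
position: [0.485, -0.351, 0.0229]
ee_rot: [0.099, 0.995, 0.0, 0.0]
ft_force: [-0.2, 0.1, -0.6]
grip_width: 0.233
grasp_force: 58.6
```

```bash
python3 -m inch '[{"slide":[0,0,-0.001],"yaw":0},{"slide":[0,0,-0.0015],"yaw":0},{"slide":[0,0,-0.0015],"yaw":0}]'
python3 -m inch '[{"slide":[0,0,0],"yaw":0},{"slide":[0,0,0],"yaw":0},{"slide":[0,0,0],"yaw":0},{"slide":[0,0,0],"yaw":0},{"slide":[0,0,0],"yaw":0},{"slide":[0,0,0.01],"yaw":0},{"slide":[0,0,0.04],"yaw":0},{"slide":[0,0,0.08],"yaw":0},{"slide":[-0.01,0.03,0.11],"yaw":0},{"slide":[-0.02,0.06,0.14],"yaw":0},{"slide":[-0.03,0.1,0.15],"yaw":0},{"slide":[-0.03,0.14,0.15],"yaw":0},{"slide":[-0.03,0.18,0.15],"yaw":0},{"slide":[-0.03,0.22,0.15],"yaw":0},{"slide":[-0.03,0.26,0.15],"yaw":0},{"slide":[-0.03,0.26,0.15],"yaw":0},{"slide":[-0.03,0.26,0.15],"yaw":0}]' 135
python3 - <<'E'
from h import *
t=camera("top");f=t["frame"];u=proj(t,[.52,-.28,.02]).astype(int);print(u)
a=f[u[1]-60:u[1]+60,u[0]-80:u[0]+80,::-1];s=camera("scene")["frame"][:,:,::-1]
cv2.imwrite("pics/f.png",np.vstack([cv2.resize(a,(400,300),interpolation=cv2.INTER_CUBIC),cv2.resize(s[60:285,60:360],(400,300))]))
E
```

```text
clock: 15.52
position: [0.4851, -0.3511, 0.0225]
ee_rot: [0.099, 0.995, 0.0, 0.0]
ft_force: [-5.1, 3.9, 12.6]
grip_width: 0.231
grasp_force: 60.1
clock: 16.93
position: [0.4552, -0.0889, 0.172]
ee_rot: [0.097, 0.995, 0.001, 0.0]
ft_force: [-0.5, -0.3, -0.0]
grip_width: 0.471
grasp_force: 0.0
[392 220]
```

View pics/f.png

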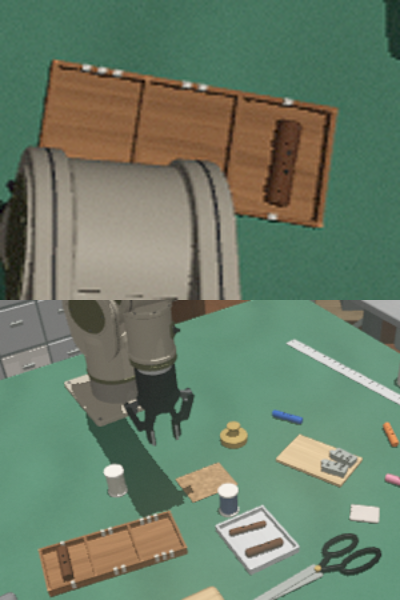

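The toggle lies flat and lengthwise in the single-line bay, at about (284,163) in the upper picture. The dish toggles, spools and everything else look undisturbed.

```bash
python3 -c "
from workcell import *
print(hand_in())"
```

```text
the job is handed in; nothing more can be done
None
```

The mat toggle wedged firmly with its front end about 5 mm past the single line and about 11 mm short of the double, so I sized it as 22 mm (its measured width, about 22 mm, agrees), left it flat and lengthwise in the one-line bay, and handed the job in at about 17 s.

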